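# Screw the V-headed jack until its groove lines up with the V rest

### The job

A round bar is going to be laid across the screw jack with the V-shaped head and the fixed V rest bolted down beside it. Screw the jack's head round until its groove runs straight in line with the groove of the rest, then let go of it. Leave the other, flat-topped jack standing where it is.

Things in the scene. Friction and masses are not known exactly. Their poses are not given: they have to be found in the camera images.
- v_jack_head (a point): turning head of the steel screw jack bolted to the bench: a V block 60 mm long (x) x 44 wide (y) x 28 high, V groove 34 wide, 18 deep along its top. Point: on the screw axis at the block's mid height, 98 above the bench (block from 84 to 112). x along the groove (either end alike), y across the two plain upright side faces, 44 apart, to be gripped from above; z up
- v_jack_turn (a joint): the head's turn on its vertical screw axis, rad, anticlockwise from above positive; 0 = groove in line with the rest's; starts at 0.6 to 1.45; no stop within 2.9 rad either way. Stiff (0.12 N m both ways), stays where left; anticlockwise raises it 4 mm a turn. Below the head: collar of radius 16 mm, thread, round tapered dark base 58 high, foot radius 38
- v_rest: fixed V rest bolted to the bench: a V block of the same size (60 x 44 x 28 mm, top 112 above the bench) on a square dark pillar, foot 70 x 90; it cannot turn. Origin under its middle on the bench; x along its groove, z up. The x axis through its origin passes through the screw axis of the V-headed jack, 140 to 170 away
- flat_jack: bystander: a loose steel screw jack of the same base with a flat round pad (radius 24 mm, top 98 above the bench) in place of the V block, about 0.9 kg. Origin under its middle on the bench, z up
Mind the look-alikes: they are no part of the job. What is shaped like the v_rest but green or turquoise is not meant.

How it is judged:
By the outcome, as a careful person would: the job done as asked, in the order asked, and still so for the second after the job is handed in, with the robot touching nothing.
It also fails if it takes over 26 s, if anything falls off the work surface, if the arm or the gripper's body presses on something with over 40 N, if the wrist force passes 120 N, or if a joint passes its speed limit or range.

### The arm

A 7-joint arm with a two-finger parallel gripper is mounted at the origin on a cart in front of the work surface, level with it; the furniture and walls round the work are solid. World frame = base frame: x ahead of the robot, y to its left, z up, the work surface at z = 0. Lengths are in m, angles in degrees, forces in N, time in s.
With the tool pointing down it reaches from about 0.425 to 0.95 m from the base axis. Payload 4.7 kg.
Tool frame: the origin (TCP) lies on the centre line of the jaws, within the pads' length; the fingertips stand 25 mm ahead of it and the grasp point (between the pads) lies 6 mm ahead of it; z points along the fingers, y is the line along which they close (so a half turn about z gives the same grasp; the last joint's range is limited). The gripper opens to 85 mm and grips with 20 to 120 N. Pads are 22 mm wide; open, the fingers measure 114 mm over their backs; the gripper's body (76 mm by 85 mm) begins 54 mm behind the grasp point. The pads swing forward as they close: fully open they stand 13 mm farther back than shut.
Start: joints at [70.136, 26.849, -2.785, 87.806, 1.381, 65.374, -4.715], TCP at [0.211, -0.641, 0.256] pointing down, gripper open.
Joint ranges: [-148.3, 148.3], [-19.14, 114.17], [-79.39, 73.82], [5.75, 140.21], [-59.74, 239.74], [12.07, 113.84], [-152.46, 152.46]. Speed limits (degrees/s): [147.25, 147.25, 180, 180, 180, 180, 180].

### API

Orientations are given as a 3x3 rotation matrix whose columns are the frame's x, y, z axes.
In Python, from workcell import sense, read_camera, job_done gives the robot as it stands.
- The arm moves only by the shell command python3 -m handwheel 'ROWS'. ROWS is JSON, a list of rows, each an object with "dp": the shift along the tool's x, y, z in m, a list of three; "dr": the turn, a rotation vector about the tool's x, y, z in rad, a list of three; "fingers": the finger opening in m, from 0 to 0.0854. A call has 1 to 12 rows; each row is the pose to reach, as a shift and turn from the pose commanded when the call began, along the tool's axes at that moment; what a row does not reach only later rows make up. A row lasts 1/10 s, in which the tool goes at most 50 mm and 8.59 degrees, less where a joint would pass 70% of its speed; a pose out of reach is approached as far as the arm can. A call with a gripper value outside its range is refused whole. The fingers move at their own pace and stop on an object; the grip force is fixed at half the most. Time passes only in rows, so rows that repeat a pose let the fingers close. It gives the time, the measured TCP pose, the force, the opening and the grip force at its end, in the units of the state.
- sense(): the state, without advancing time (a new reading comes with each control period).
- read_camera(name): name is "scene" or "side" or "wrist"; returns a dict with "image" (480x640x3 uint8, red, green, blue), "mtx" (3x3 intrinsics, pixels), "k1" (the pictures are not rectified: a ray, as slopes to the right and down, at radius r is drawn at 1 + k1 r^2 times it, then the intrinsics apply), "R" (3x3) and "t" (3): a world point X has camera coordinates R X + t. Camera axes: x right, y down, z forward; pixel columns grow to the right and rows downward; lengths in m; the calibration is good to about 2 mm. A picture is of the moment at which its call begins. There is no depth.
- job_done(): hands the job in; it is judged then, once.
The state is a dict: "t": time; "qpos": joint angles; "dq": joint speeds; "effort": joint torques, N m; "position": TCP position; "tool_rot": TCP orientation; "ft_force": force on the tool from outside, world axes, zero at the start; "wrist_torque": the same for the moment, N m; "opening": opening from 0.0 (shut) to 1.0 (fully open); "grasp_force": force on a finger pad.
Only numpy, scipy, OpenCV 4.12 (cv2) and the standard library are available. Lean on these libraries where they do the work, as an engineer would, in place of code of your own. Each camera call takes 0.05 s, during which the arm holds its last target. There are 200 camera calls.

## Working session

There is one attempt and no reset: what is moved stays moved. The work goes in short steps, Python scripts to look and compute and a shell command to move; the robot and the scene stay as the last step left them, time stands still between calls to the robot, and variables do not carry over. Pictures are saved under pics/ and viewed, at most 10 in all, crops included, and the job is handed in when it is done.

```bash
mkdir -p pics; python3 - <<'E'
from workcell import *
import cv2
s=sense();print(s['t'],s['position'],s['tool_rot'],s['opening'])
for n in ['scene','side']:
    c=read_camera(n);cv2.imwrite(f'pics/{n}0.png',c['image'][:,:,::-1]);print(n,c['mtx'],c['k1'],c['R'],c['t'])
E
```

```text
0.0 [ 0.21074858 -0.64068349  0.25524131] [[ 9.49932352e-01  3.12454877e-01 -6.90331856e-04]
 [ 3.12455630e-01 -9.49930553e-01  1.85040028e-03]
 [-7.76007300e-05 -1.97345317e-03 -9.99998050e-01]] 0.9984085963799029
scene [[435.18655856   0.         324.83377789]
 [  0.         435.18655856 239.89562022]
 [  0.           0.           1.        ]] -0.016291993522085928 [[-0.67478118 -0.73757928 -0.02543934]
 [-0.34630857  0.34688639 -0.87163077]
 [ 0.65172136 -0.57935019 -0.48950244]] [0.37194853 0.24525085 0.57506461]
side [[594.92226748   0.         319.14228231]
 [  0.         594.92226748 232.85265219]
 [  0.           0.           1.        ]] -0.027555086812611203 [[-0.97709909 -0.21189048 -0.01948828]
 [-0.11874589  0.61898358 -0.77637538]
 [ 0.17656948 -0.75628153 -0.62996942]] [0.48471307 0.10459437 1.14189906]
```

View pics/scene0.png

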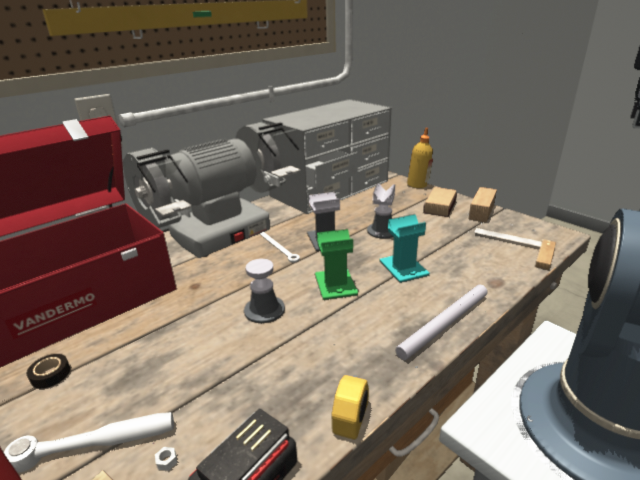

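View pics/side0.png

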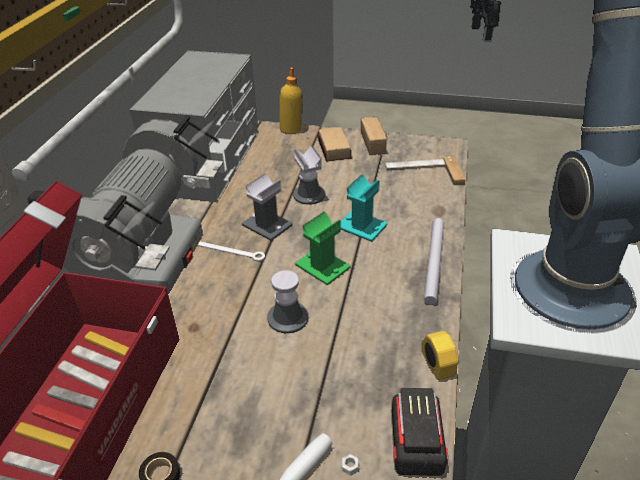

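The scene view shows the V-headed jack at about (383,210), the steel rest at (323,220), the green and turquoise look-alikes at (336,262) and (404,245), and the flat jack at (263,290). In the side view they are at (308,175), (265,205), (322,245)/(363,205) and (287,300). Only the grey rest fits the description. I'll confirm that with enlarged crops.

```bash
python3 - <<'E'
import cv2,numpy as np
a=cv2.imread('pics/side0.png')[140:240,235:335]; b=cv2.imread('pics/scene0.png')[175:255,300:400]
cv2.imwrite('pics/c1.png',cv2.resize(a,(600,600),interpolation=cv2.INTER_CUBIC))
cv2.imwrite('pics/c2.png',cv2.resize(b,(750,600),interpolation=cv2.INTER_CUBIC))
E
```

```text
(no output)
```

View pics/c1.png

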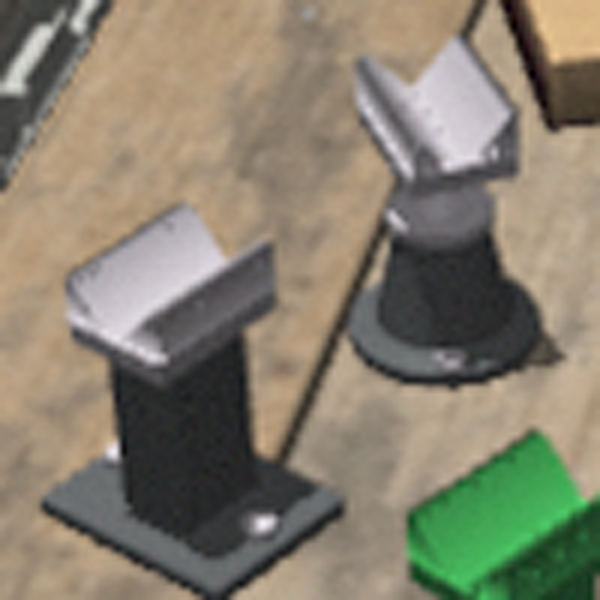

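View pics/c2.png

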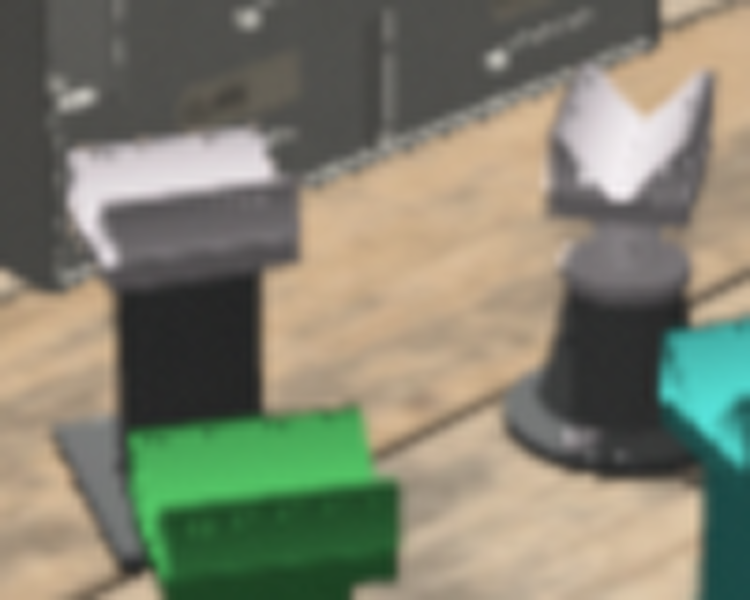

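The crops confirm it. The grey rest (side crop block at about (170,290), pillar square) stands beside the V jack (head at about (440,120), round base), and the green one is separate. Next, a rough localisation.

```bash
cat > h.py <<'E'
import numpy as np,cv2
from workcell import *
def ray(c,uv,z):
    # pixel -> world point at height z
    K=c['mtx'];d=np.array([(uv[0]-K[0,2])/K[0,0],(uv[1]-K[1,2])/K[1,1]]);p=d.copy()
    for _ in range(10):p=d/(1+c['k1']*(p@p))
    w=c['R'].T@np.array([p[0],p[1],1]);o=-c['R'].T@c['t']
    return o+w*(z-o[2])/w[2]
def proj(c,X):
    X=np.atleast_2d(X)@c['R'].T+c['t'];p=X[:,:2]/X[:,2:];r=(p**2).sum(1,keepdims=True)
    return p*(1+c['k1']*r)*c['mtx'][0,0]+c['mtx'][:2,2]
E
python3 - <<'E'
from h import *
c=read_camera('side');s=read_camera('scene')
f=lambda u,v:(235+u/6,140+v/6); g=lambda u,v:(300+u/7.5,175+v/7.5)
for n,cam,p,z in [('jackfoot',c,f(447,335),.004),('restL',c,f(42,505),.006),('restB',c,f(220,595),.006),('restR',c,f(343,507),.006),
 ('ridgeA',c,f(70,290),.112),('ridgeB',c,f(183,205),.112),('ridge2B',c,f(272,243),.112),
 ('jk',c,f(460,38),.112),('jk',c,f(518,112),.112),('jk',c,f(358,60),.112),('jk',c,f(410,180),.112),
 ('S ridgeA',s,g(70,152),.112),('S B',s,g(258,128),.112),('S 2B',s,g(297,182),.112),('S 2A',s,g(105,208),.112),
 ('S jk',s,g(590,68),.112),('S jk',s,g(710,72),.112)]: print(n,ray(cam,p,z).round(4))
E
```

```text
jackfoot [ 0.5614 -0.1957  0.004 ]
restL [ 0.6825 -0.0613  0.006 ]
restB [ 0.6043 -0.0239  0.006 ]
restR [ 0.5738 -0.0809  0.006 ]
ridgeA [ 0.6577 -0.0506  0.112 ]
ridgeB [ 0.6342 -0.1086  0.112 ]
ridge2B [ 0.5968 -0.0912  0.112 ]
jk [ 0.5628 -0.2381  0.112 ]
jk [ 0.5302 -0.1906  0.112 ]
jk [ 0.597  -0.2156  0.112 ]
jk [ 0.5587 -0.139   0.112 ]
S ridgeA [ 0.6609 -0.0567  0.112 ]
S B [ 0.6335 -0.1088  0.112 ]
S 2B [ 0.596 -0.089  0.112]
S 2A [ 0.6227 -0.0373  0.112 ]
S jk [ 0.593  -0.2152  0.112 ]
S jk [ 0.5638 -0.2388  0.112 ]
```

The rest is at about (0.628,-0.071) with yaw about 62.5°. The jack is at about (0.562,-0.196), 0.141 away, with its head at about 126°, so it needs roughly 64° clockwise. I'll move above it and look with the wrist camera.

```bash
python3 -m handwheel '[{"dp":[0.04,-0.025,-0.05],"dr":[0,0,-0.14],"fingers":0.085},{"dp":[0.08,-0.05,-0.1],"dr":[0,0,-0.28],"fingers":0.085},{"dp":[0.12,-0.08,-0.1],"dr":[0,0,-0.42],"fingers":0.085},{"dp":[0.16,-0.105,-0.1],"dr":[0,0,-0.56],"fingers":0.085},{"dp":[0.20,-0.13,-0.1],"dr":[0,0,-0.70],"fingers":0.085},{"dp":[0.24,-0.16,-0.1],"dr":[0,0,-0.84],"fingers":0.085},{"dp":[0.28,-0.185,-0.1],"dr":[0,0,-0.98],"fingers":0.085},{"dp":[0.32,-0.21,-0.1],"dr":[0,0,-1.12],"fingers":0.085},{"dp":[0.36,-0.24,-0.1],"dr":[0,0,-1.26],"fingers":0.085},{"dp":[0.40,-0.265,-0.1],"dr":[0,0,-1.40],"fingers":0.085},{"dp":[0.44,-0.29,-0.1],"dr":[0,0,-1.54],"fingers":0.085},{"dp":[0.47,-0.313,-0.1],"dr":[0,0,-1.68],"fingers":0.085}]'; python3 - <<'E'
from h import *
s=sense();print(s['t'],s['position'],s['tool_rot'],s['qpos'])
c=read_camera('wrist');cv2.imwrite('pics/w1.png',c['image'][:,:,::-1])
E
```

```text
t: 1.4
position: [0.5605, -0.1956, 0.3563]
tool_rot: [[-0.419, 0.908, 0.0], [0.908, 0.419, -0.0], [-0.001, 0.0, -1.0]]
ft_force: [0.6, -0.1, 0.4]
opening: 0.996
grasp_force: 0.0
1.4 [ 0.56053266 -0.19562982  0.35633037] [[-4.18788658e-01  9.08083695e-01  2.50595567e-04]
 [ 9.08083589e-01  4.18788731e-01 -4.40044408e-04]
 [-5.04543751e-04  4.32761143e-05 -9.99999872e-01]] [ 40.5732675   18.32416056 -33.2020375   90.12981271  10.30997713
  74.60327416  30.71892471]
```

View pics/w1.png

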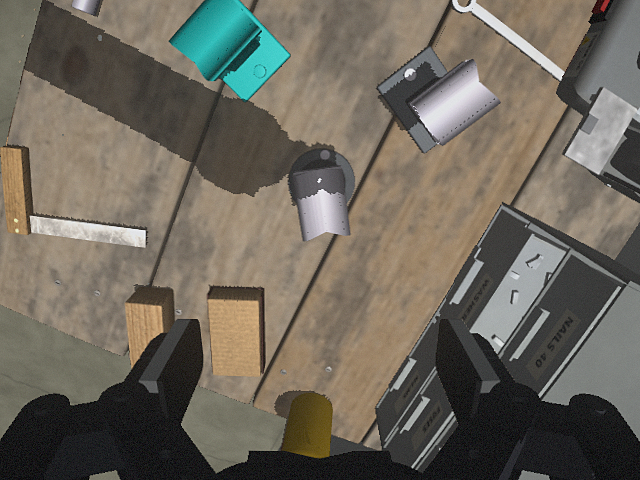

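The wrist view shows the jack head around (320,200), the rest at (455,105), and turquoise at (230,50). I'll enlarge both blocks.

```bash
python3 - <<'E'
import cv2,numpy as np
i=cv2.imread('pics/w1.png');r=lambda a,k:cv2.resize(a,None,fx=k,fy=k,interpolation=cv2.INTER_CUBIC)
o=np.zeros((600,800,3),np.uint8);o[:500,:350]=r(i[150:250,285:355],5);o[:500,350:]=r(i[55:155,410:500],5)
cv2.imwrite('pics/c3.png',o)
E
```

```text
(no output)
```

View pics/c3.png

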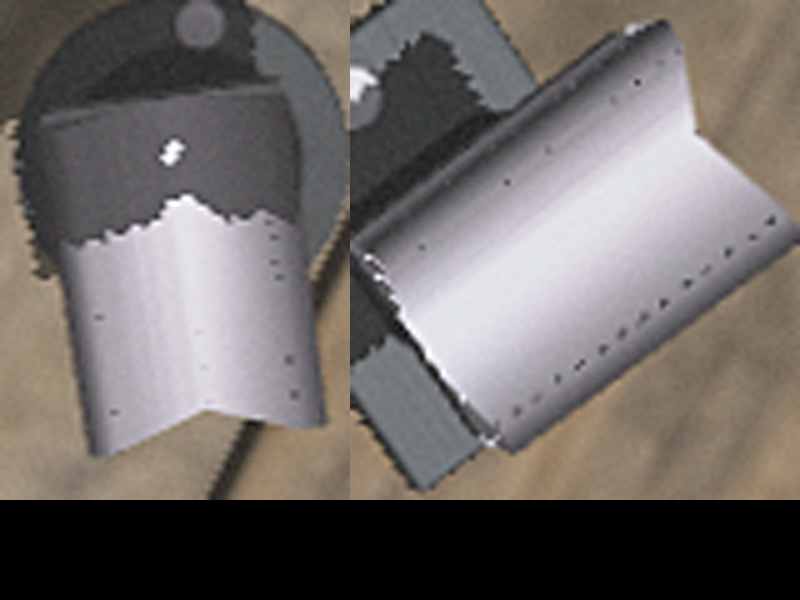

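```bash
python3 - <<'E'
from h import *
c=read_camera('wrist')
J=[(100,455),(327,424),(285,90),(42,123)]; J=[(285+u/5,150+v/5) for u,v in J]
R=[(516,452),(798,236),(668,20),(372,255)]; R=[(410+(u-350)/5,55+v/5) for u,v in R]
A=lambda d:np.degrees(np.arctan2(d[1],d[0]))%180
for n,q in('J',J),('R',R):
    P=np.array([ray(c,p,.112)[:2] for p in q]);print(n,P.round(4).tolist(),P.mean(0).round(4))
    e=[P[(i+1)%4]-P[i] for i in range(4)];print([(round(np.linalg.norm(x)*1e3,1),round(A(x),1)) for x in e])
    if n=='J':j=P.mean(0)
d=P.mean(0)-j;print(np.linalg.norm(d),A(d))
E
```

```text
J [[0.5729, -0.2283], [0.6074, -0.2051], [0.5733, -0.1543], [0.538, -0.1777]] [ 0.5729 -0.1914]
[(np.float64(41.6), np.float64(33.8)), (np.float64(61.2), np.float64(123.9)), (np.float64(42.3), np.float64(33.5)), (np.float64(61.5), np.float64(124.6))]
R [[0.6426, -0.0988], [0.6678, -0.0456], [0.6299, -0.0262], [0.6042, -0.0814]] [ 0.6361 -0.063 ]
[(np.float64(58.9), np.float64(64.7)), (np.float64(42.5), np.float64(153.0)), (np.float64(60.8), np.float64(65.1)), (np.float64(42.1), np.float64(155.6))]
0.1431001770792132 63.775674661655124
```

```bash
python3 - <<'E'
from h import *
a=cv2.imread('pics/w1.png')
c=read_camera('wrist');b=c['image'][:,:,::-1].copy();cv2.imwrite('pics/w2.png',b)
g=lambda i:np.float32(cv2.cvtColor(i[:300],cv2.COLOR_BGR2GRAY))
print(cv2.phaseCorrelate(g(a),g(b)))
s=sense();print(s['t'],s['position'],np.abs(s['dq']).max(),-c['R'].T@c['t'],c['R'])
T=s['tool_rot'];print('cam in tool',T.T@(-c['R'].T@c['t']-s['position']),(c['R']@T).round(3))
for y in(-.0425,.0425):print(proj(c,np.array(s['position'])+np.array(T)@[0,y,.012]))
E
```

```text
((-6.558295566088304, 8.059713346280006), 0.4409621748129527)
1.55 [ 0.5612021  -0.19255293  0.35618734] 4.950667390188817 [ 0.52624111 -0.11400389  0.47278283] [[ 0.90376879  0.42799439  0.00477218]
 [ 0.40405782 -0.85679562  0.3203725 ]
 [ 0.14120642 -0.28761443 -0.94727962]]
cam in tool [ 0.08615756  0.00152659 -0.11645289] [[ 0.008  1.    -0.003]
 [-0.947  0.006 -0.322]
 [-0.322  0.006  0.947]]
[[193.74137586 348.31008722]]
[[429.41597076 349.58625109]]
```

The arm was still settling between picture and pose. I'll turn to the head's heading (~34.5°), settle, and measure again.

```bash
python3 -m handwheel '[{"dp":[0,0,0],"dr":[0,0,-0.1],"fingers":0.085},{"dp":[0,0,0],"dr":[0,0,-0.17],"fingers":0.085},{"dp":[0,0,0],"dr":[0,0,-0.17],"fingers":0.085},{"dp":[0,0,0],"dr":[0,0,-0.17],"fingers":0.085},{"dp":[0,0,0],"dr":[0,0,-0.17],"fingers":0.085},{"dp":[0,0,0],"dr":[0,0,-0.17],"fingers":0.085}]'; python3 - <<'E'
from h import *
import pickle
c=read_camera('wrist');pickle.dump(c,open('w3.pkl','wb'));i=c['image'][:,:,::-1]
s=sense();print(s['t'],s['position'],np.abs(s['dq']).max())
# predicted centres for the crops
for p in([.563,-.196,.112],[.628,-.072,.112]):print(proj(c,p))
r=lambda a:cv2.resize(a,(400,400),interpolation=cv2.INTER_CUBIC)
o=[]
for p in([.563,-.196,.112],[.628,-.072,.112]):
    u,v=np.int32(proj(c,p)[0]);u=max(u,50);v=max(v,50);print(u-50,v-50);o.append(r(i[v-50:v+50,u-50:u+50]))
cv2.imwrite('pics/c4.png',np.hstack(o))
E
```

```text
t: 2.15
position: [0.5594, -0.1974, 0.3564]
tool_rot: [[-0.561, 0.828, -0.0], [0.828, 0.561, -0.0], [-0.0, -0.0, -1.0]]
ft_force: [1.3, 0.4, 1.1]
opening: 0.999
grasp_force: 0.0
2.2 [ 0.55950097 -0.19720597  0.35636824] 0.269416331805104
[[324.11121742 195.18109096]]
[[470.70898998 119.25341381]]
274 145
420 69
```

View pics/c4.png

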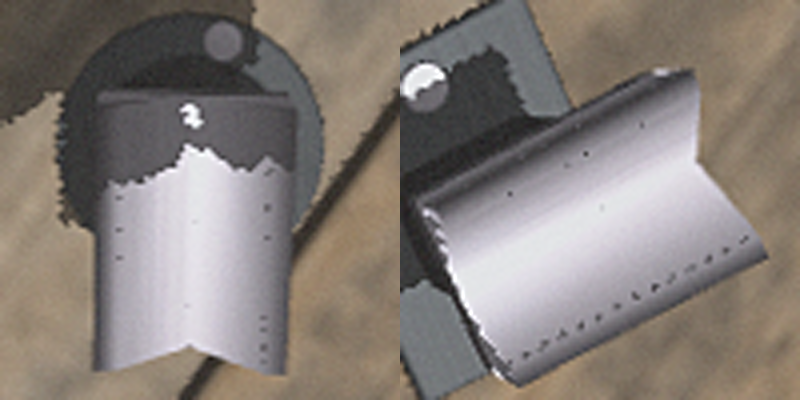

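The left half of the crop shows the head corners at about (97,370),(286,374),(294,96),(97,93). The right half shows the rest corners at about (515,386),(768,257),(695,70),(425,200).

```bash
cat > m.py <<'E'
from h import *
A=lambda d:np.degrees(np.arctan2(d[1],d[0]))%180
def meas(n,c,q,z=.112):
    P=np.array([ray(c,p,z)[:2] for p in q]);print(n,P.round(4).tolist(),P.mean(0).round(4))
    e=[P[(i+1)%4]-P[i] for i in range(4)];print([(float(round(np.linalg.norm(x)*1e3,1)),float(round(A(x),1))) for x in e])
    return P.mean(0)
E
python3 - <<'E'
from m import *
import pickle
c=pickle.load(open('w3.pkl','rb'))
j=meas('J',c,[(274+u/4,145+v/4) for u,v in [(97,370),(286,374),(294,96),(97,93)]])
r=meas('R',c,[(420+(u-400)/4,69+v/4) for u,v in [(515,386),(768,257),(695,70),(425,200)]])
d=r-j;print(np.linalg.norm(d),A(d))
E
```

```text
J [[0.5657, -0.2415], [0.6017, -0.2183], [0.5666, -0.1656], [0.5312, -0.1889]] [ 0.5663 -0.2036]
[(42.9, 32.9), (63.3, 123.7), (42.4, 33.3), (63.0, 123.3)]
R [[0.6373, -0.1133], [0.6652, -0.0599], [0.627, -0.0399], [0.5968, -0.0937]] [ 0.6316 -0.0767]
[(60.3, 62.4), (43.2, 152.4), (61.7, 60.7), (45.0, 154.2)]
0.14265646452570446 62.78384915297466
```

```bash
python3 - <<'E'
from m import *
import pickle
from scipy.optimize import least_squares
c=pickle.load(open('w3.pkl','rb'))
t=np.linspace(0,2*np.pi,200);C=np.c_[np.cos(t),np.sin(t),0*t]*.038
f=lambda p:(lambda q:[q[:,0].min()-289.5,q[:,0].max()-354.75,q[:,1].min()-148.25])(proj(c,C+[p[0],p[1],.004]))
r=least_squares(f,[.565,-.2]);print('foot',r.x,r.fun)
T=np.array(sense()['tool_rot']);p=np.array(sense()['position'])
for y in(-.0425,0,.0425):print(proj(c,p+T@[0,y,.012]))
i=c['image'];cv2.imwrite('pics/c5.png',cv2.resize(i[300:420,100:540,::-1],(800,218)))
E
```

```text
foot [ 0.56801091 -0.20501618] [-1.02425581  1.02444461  0.04754063]
[[202.761964   341.99739801]]
[[321.7687308  342.78122069]]
[[440.62694062 341.86510152]]
```

View pics/c5.png

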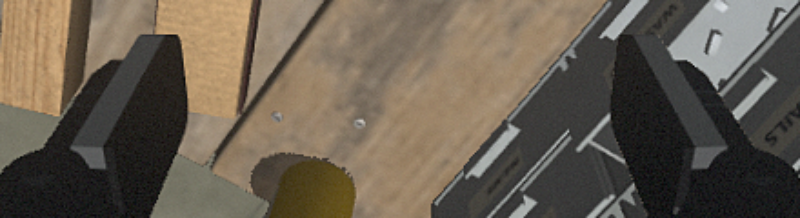

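```bash
python3 - <<'E'
from m import *
import pickle
c=pickle.load(open('w3.pkl','rb'));s=read_camera('side')
cv2.imwrite('pics/w3.png',c['image'][:,:,::-1])
print([ray(s,p,0).round(3) for p in[(215,195),(252,145)]])
E
```

```text
[array([ 0.783, -0.163,  0.   ]), array([ 0.765, -0.399,  0.   ])]
```

View pics/w3.png

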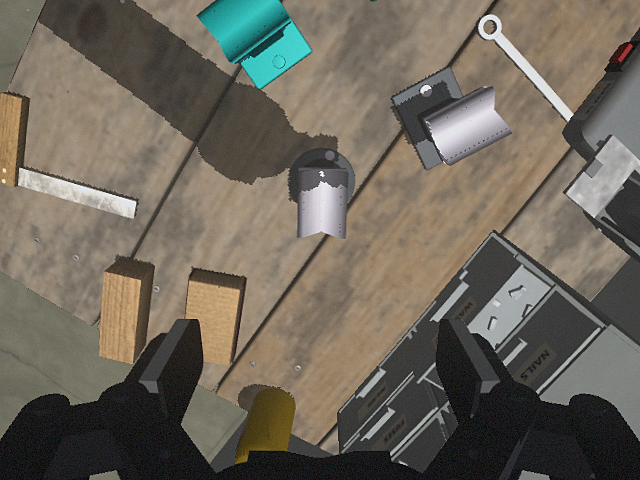

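The wrist view has the jack head at (322,205). The cabinet front is at x of about 0.765, well clear. I'll centre and descend.

```bash
python3 -m handwheel '[{"dp":[-0.008,0.0015,0.04],"dr":[0,0,0.015],"fingers":0.085},{"dp":[-0.008,0.0015,0.08],"dr":[0,0,0.015],"fingers":0.085},{"dp":[-0.008,0.0015,0.12],"dr":[0,0,0.015],"fingers":0.085},{"dp":[-0.008,0.0015,0.15],"dr":[0,0,0.015],"fingers":0.085},{"dp":[-0.008,0.0015,0.18],"dr":[0,0,0.015],"fingers":0.085},{"dp":[-0.008,0.0015,0.20],"dr":[0,0,0.015],"fingers":0.085},{"dp":[-0.008,0.0015,0.215],"dr":[0,0,0.015],"fingers":0.085},{"dp":[-0.008,0.0015,0.23],"dr":[0,0,0.015],"fingers":0.085},{"dp":[-0.008,0.0015,0.24],"dr":[0,0,0.015],"fingers":0.085},{"dp":[-0.008,0.0015,0.25],"dr":[0,0,0.015],"fingers":0.085},{"dp":[-0.008,0.0015,0.25],"dr":[0,0,0.015],"fingers":0.085},{"dp":[-0.008,0.0015,0.25],"dr":[0,0,0.015],"fingers":0.085}]'; python3 - <<'E'
from h import *
a=read_camera('side')['image'][130:230,250:350,::-1];b=read_camera('wrist')['image'][:,:,::-1]
cv2.imwrite('pics/g1.png',np.hstack([cv2.resize(a,(360,360)),cv2.resize(b,(440,360))]))
E
```

```text
t: 3.45
position: [0.5657, -0.2028, 0.1067]
tool_rot: [[-0.55, 0.835, 0.001], [0.835, 0.55, -0.0], [-0.001, 0.0, -1.0]]
ft_force: [1.0, 0.7, 0.5]
opening: 0.996
grasp_force: 0.0
```

View pics/g1.png

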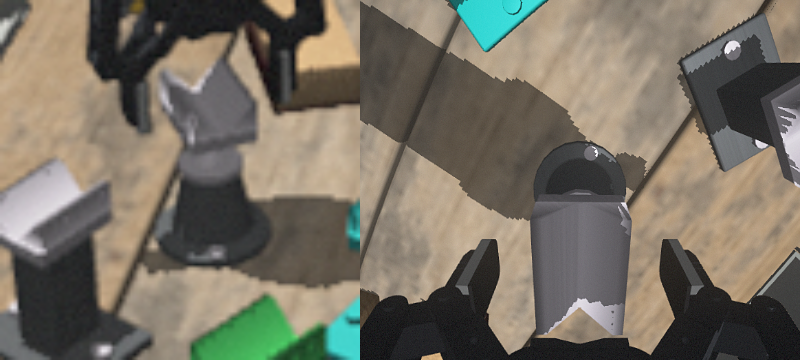

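The head stands centred between the pads: inner edges at 497 and 663, head from 531 to 631. I'll close on it.

```bash
python3 -m handwheel '[{"dp":[0,0,0],"dr":[0,0,0],"fingers":0.04},{"dp":[0,0,0],"dr":[0,0,0],"fingers":0.04},{"dp":[0,0,0],"dr":[0,0,0],"fingers":0.04},{"dp":[0,0,0],"dr":[0,0,0],"fingers":0.04},{"dp":[0,0,0],"dr":[0,0,0],"fingers":0.04},{"dp":[0,0,0],"dr":[0,0,0],"fingers":0.04},{"dp":[0,0,0],"dr":[0,0,0],"fingers":0.04},{"dp":[0,0,0],"dr":[0,0,0],"fingers":0.04}]'; python3 -c "
from h import *
s=sense();print(s['wrist_torque'],s['tool_rot'],s['qpos'])"
```

```text
t: 4.35
position: [0.5659, -0.2027, 0.1069]
tool_rot: [[-0.55, 0.835, 0.001], [0.835, 0.55, -0.0], [-0.001, 0.001, -1.0]]
ft_force: [0.5, 0.7, 5.7]
opening: 0.505
grasp_force: 62.8
[-0.02697996  0.17921055 -0.0700214 ] [[-5.49734888e-01  8.35338426e-01  1.12605287e-03]
 [ 8.35338765e-01  5.49735463e-01 -2.61512363e-04]
 [-8.37482522e-04  7.96873143e-04 -9.99999332e-01]] [ 37.5230496   32.73492818 -29.71899609 104.72611451  21.13972074
  48.02122748  30.74109615]
```

Gripped: 43 mm opening, 63 N, no side load. I'll turn clockwise for the first half.

```bash
python3 -m handwheel '[{"dp":[0,0,0],"dr":[0,0,0.06],"fingers":0.04},{"dp":[0,0,0],"dr":[0,0,0.12],"fingers":0.04},{"dp":[0,0,0],"dr":[0,0,0.18],"fingers":0.04},{"dp":[0,0,0],"dr":[0,0,0.24],"fingers":0.04},{"dp":[0,0,0.0002],"dr":[0,0,0.3],"fingers":0.04},{"dp":[0,0,0.0002],"dr":[0,0,0.36],"fingers":0.04},{"dp":[0,0,0.0003],"dr":[0,0,0.42],"fingers":0.04},{"dp":[0,0,0.0003],"dr":[0,0,0.48],"fingers":0.04},{"dp":[0,0,0.0003],"dr":[0,0,0.5],"fingers":0.04},{"dp":[0,0,0.0003],"dr":[0,0,0.5],"fingers":0.04}]'; python3 -c "
from h import *
s=sense();print(s['wrist_torque'],s['tool_rot'][:,1])"
```

```text
t: 5.35
position: [0.5667, -0.2023, 0.1066]
tool_rot: [[-0.083, 0.997, 0.003], [0.997, 0.083, 0.0], [-0.0, 0.003, -1.0]]
ft_force: [3.5, 2.0, 4.3]
opening: 0.502
grasp_force: 63.0
[ 0.28691016 -0.55141653 -0.10403364] [0.99655553 0.08287593 0.0029407 ]
```

Forces are low. I'll finish the turn (0.56 rad more).

```bash
python3 -m handwheel '[{"dp":[0,0,0],"dr":[0,0,0.06],"fingers":0.04},{"dp":[0,0,0],"dr":[0,0,0.12],"fingers":0.04},{"dp":[0,0,0],"dr":[0,0,0.18],"fingers":0.04},{"dp":[0,0,0],"dr":[0,0,0.24],"fingers":0.04},{"dp":[0,0,0.0002],"dr":[0,0,0.3],"fingers":0.04},{"dp":[0,0,0.0002],"dr":[0,0,0.36],"fingers":0.04},{"dp":[0,0,0.0003],"dr":[0,0,0.42],"fingers":0.04},{"dp":[0,0,0.0003],"dr":[0,0,0.48],"fingers":0.04},{"dp":[0,0,0.0003],"dr":[0,0,0.54],"fingers":0.04},{"dp":[0,0,0.0003],"dr":[0,0,0.558],"fingers":0.04},{"dp":[0,0,0.0003],"dr":[0,0,0.558],"fingers":0.04},{"dp":[0,0,0.0003],"dr":[0,0,0.558],"fingers":0.04}]'; python3 -c "
from h import *
s=sense();print(s['wrist_torque'],s['tool_rot'][:,1],np.degrees(np.arctan2(s['tool_rot'][1,1],s['tool_rot'][0,1])))"
```

```text
t: 6.55
position: [0.5678, -0.2024, 0.1063]
tool_rot: [[0.457, 0.889, 0.005], [0.889, -0.457, 0.0], [0.003, 0.005, -1.0]]
ft_force: [6.8, 1.8, 1.4]
opening: 0.507
grasp_force: 62.7
[ 0.32873866 -1.08207793  0.03857259] [ 0.88926366 -0.45737107  0.004675  ] -27.21791903499529
```

Heading is -27.2°. I'll open and lift straight up to check.

```bash
python3 -m handwheel '[{"dp":[0,0,0],"dr":[0,0,0],"fingers":0.085},{"dp":[0,0,0],"dr":[0,0,0],"fingers":0.085},{"dp":[0,0,0],"dr":[0,0,0],"fingers":0.085},{"dp":[0,0,0],"dr":[0,0,0],"fingers":0.085},{"dp":[0,0,0],"dr":[0,0,0],"fingers":0.085}]' && python3 -m handwheel '[{"dp":[0,0,-0.03],"dr":[0,0,0],"fingers":0.085},{"dp":[0,0,-0.07],"dr":[0,0,0],"fingers":0.085},{"dp":[0,0,-0.11],"dr":[0,0,0],"fingers":0.085},{"dp":[0,0,-0.15],"dr":[0,0,0],"fingers":0.085},{"dp":[0,0,-0.19],"dr":[0,0,0],"fingers":0.085},{"dp":[0,0,-0.23],"dr":[0,0,0],"fingers":0.085},{"dp":[0,0,-0.25],"dr":[0,0,0],"fingers":0.085},{"dp":[0,0,-0.25],"dr":[0,0,0],"fingers":0.085},{"dp":[0,0,-0.25],"dr":[0,0,0],"fingers":0.085},{"dp":[0,0,-0.25],"dr":[0,0,0],"fingers":0.085},{"dp":[0,0,-0.25],"dr":[0,0,0],"fingers":0.085},{"dp":[0,0,-0.25],"dr":[0,0,0],"fingers":0.085}]'; python3 - <<'E'
from m import *
import pickle
c=read_camera('wrist');pickle.dump(c,open('w4.pkl','wb'));i=c['image'];print(np.abs(sense()['dq']).max())
for p in([.567,-.204,.112],[.632,-.077,.112]):print(proj(c,p))
# line segments on both blocks, as world headings at z=.112
g=cv2.cvtColor(i,cv2.COLOR_RGB2GRAY)
for l in cv2.createLineSegmentDetector().detect(g)[0][:,0]:
    a,b=ray(c,l[:2],.112)[:2],ray(c,l[2:],.112)[:2];m=(a+b)/2
    for n,q in('J',[.567,-.204]),('R',[.632,-.077]):
        if np.linalg.norm(m-q)<.045 and np.linalg.norm(a-b)>.022:print(n,l.round(1),'len',round(1e3*np.linalg.norm(a-b),1),'hd',A(a-b).round(2),'off',((m-q)*1e3).round(1))
E
```

```text
t: 7.05
position: [0.5649, -0.2029, 0.1055]
tool_rot: [[0.458, 0.889, -0.001], [0.889, -0.458, 0.0], [-0.0, -0.001, -1.0]]
ft_force: [-0.0, -0.4, 0.1]
opening: 0.996
grasp_force: 0.0
t: 8.25
position: [0.565, -0.2027, 0.3544]
tool_rot: [[0.458, 0.889, -0.002], [0.889, -0.458, 0.001], [-0.0, -0.002, -1.0]]
ft_force: [-0.3, -0.4, 0.2]
opening: 0.995
grasp_force: 0.0
0.38268991510065087
[[322.5039405  194.20027767]]
[[322.43618101  16.89093335]]
R [296.9  58.  335.6  57.9] len 31.0 hd 152.78 off [-18.5 -25.2]
J [346.9 157.4 304.4 157.2] len 36.1 hd 152.59 off [17.  27.3]
J [323.4 221.5 299.4 228.2] len 22.3 hd 169.1 off [-21.6 -20.3]
J [348.  194.3 346.9 226.8] len 29.7 hd 62.04 off [ 12.8 -23.4]
R [277.1  38.2 276.1   0.6] len 28.0 hd 63.18 off [-32.8  14.9]
R [335.6  67.9 363.1  68.3] len 22.1 hd 152.27 off [  1.7 -44.2]
J [371.8 185.7 346.  132.9] len 50.5 hd 90.16 off [41.4 12.5]
R [301.    0.6 301.   56.9] len 42.1 hd 62.14 off [-19.1  -0.3]
R [339.8  55.7 340.4   0.5] len 41.3 hd 62.69 off [  8.5 -13.9]
J [341.7 204.7 338.2 159.2] len 40.0 hd 67.82 off [18.2  2.5]
J [300.8 163.1 301.3 198.2] len 30.7 hd 62.85 off [-11.1  19. ]
J [321.7 160.6 321.1 198.1] len 32.8 hd 61.9 off [ 5.  11.9]
J [311.6 160.6 311.3 190.6] len 26.1 hd 61.91 off [-1.1 18.8]
R [313.2   0.6 314.   55.6] len 41.1 hd 63.45 off [-10.1  -4.4]
```

The headings already agree: head 62.0–62.9°, rest 62.1–63.5°. I'll shift for one view with both blocks fully in frame.

```bash
python3 -m handwheel '[{"dp":[0.03,0,-0.02],"dr":[0,0,0],"fingers":0.085},{"dp":[0.06,0,-0.02],"dr":[0,0,0],"fingers":0.085},{"dp":[0.07,0,-0.02],"dr":[0,0,0],"fingers":0.085},{"dp":[0.07,0,-0.02],"dr":[0,0,0],"fingers":0.085},{"dp":[0.07,0,-0.02],"dr":[0,0,0],"fingers":0.085},{"dp":[0.07,0,-0.02],"dr":[0,0,0],"fingers":0.085},{"dp":[0.07,0,-0.02],"dr":[0,0,0],"fingers":0.085},{"dp":[0.07,0,-0.02],"dr":[0,0,0],"fingers":0.085}]'; python3 - <<'E'
from m import *
c=read_camera('wrist');i=c['image'];print(np.abs(sense()['dq']).max())
g=cv2.cvtColor(i,cv2.COLOR_RGB2GRAY);u=np.array([np.cos(np.radians(62.7)),np.sin(np.radians(62.7))]);w=np.array([-u[1],u[0]])
for n,q in('J',[.567,-.204]),('R',[.632,-.077]):
  H=[];print(n,proj(c,[*q,.112]))
  for l in cv2.createLineSegmentDetector().detect(g)[0][:,0]:
    a,b=ray(c,l[:2],.112)[:2],ray(c,l[2:],.112)[:2];m=(a+b)/2-q;L=np.linalg.norm(a-b);h=A(a-b)
    if abs(m@u)<.035 and abs(m@w)<.026 and L>.015 and abs(h-62.7)<6:H.append((h.round(2),(L*1e3).round(),(m@w*1e3).round(1),(m@u*1e3).round(1)))
  for x in sorted(H,key=lambda x:x[2]):print([float(v) for v in x])
E
```

```text
t: 9.1
position: [0.5971, -0.1415, 0.3757]
tool_rot: [[0.46, 0.888, -0.0], [0.888, -0.46, -0.0], [-0.0, 0.0, -1.0]]
ft_force: [-0.4, 0.8, 0.4]
opening: 0.995
grasp_force: 0.0
0.2262380836047501
J [[321.15251617 258.81649939]]
[62.41, 44.0, -22.3, -8.2]
[63.49, 24.0, -19.2, 11.6]
[61.25, 16.0, -18.4, -19.3]
[61.89, 40.0, 1.1, 7.5]
[62.33, 27.0, 18.1, -16.6]
[61.96, 31.0, 22.0, -13.3]
R [[320.72338391 106.18027155]]
[63.48, 20.0, -22.1, -11.8]
[63.06, 27.0, -21.9, 15.1]
[62.46, 58.0, -14.1, 1.6]
[65.42, 30.0, 6.3, -10.4]
[60.34, 59.0, 16.6, -0.1]
```

The head's groove measures about 62.2°. The rest is at about 62.7° and the line between centres at 62.9°, so they are aligned within about 0.7°. The gripper is clear and the flat jack was never approached.

```bash
python3 -c "
from workcell import *
print(job_done())"
```

```text
the job is handed in; nothing more can be done
None
```

I turned the V-jack's head about 61° clockwise, so its groove lines up with the grey rest's to within about 0.7° by the wrist camera. I then released it and handed the job in at about 9 s, with the gripper well clear and the flat jack never approached.

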